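# Seat the square T-key in the dough roller and wind the gap spindle to its stop

### The arm

A 6-joint arm with a two-finger parallel gripper is mounted at the origin on the work surface. World frame = base frame: x ahead of the robot, y to its left, z up, the work surface at z = 0. Lengths are in m, angles in rad, forces in N, time in s.
With the tool pointing down it reaches from about 0.3 to 0.95 m from the base axis. Payload 3.1 kg.
Tool frame: the origin (TCP) lies midway between the tips of the shut fingers; the grasp point (between the pads) lies 19 mm behind it (robot.grip_depth is the distance from the TCP to the grasp point, in m); z points along the fingers, y is the line along which they close (so a half turn about z gives the same grasp; the last joint's range is limited). The gripper opens to 85 mm and grips with 20 to 120 N. Pads are 22 mm wide; open, the fingers measure 114 mm over their backs; the gripper's body (76 mm by 85 mm) begins 54 mm behind the grasp point. The pads swing forward as they close: fully open they stand 13 mm farther back than shut.
Start: joints at [1.206, 0.308, 1.634, -0, 1.2, -0.07], TCP at [0.182, 0.598, 0.231] pointing down, gripper open.
Joint ranges: [-3.06, 3.06], [-0.79, 1.96], [0.05, 2.63], [-1.19, 4.34], [0.05, 2.64], [-2.94, 2.94]. Speed limits (rad/s): [2.79, 2.79, 3.14, 3.14, 3.14, 3.14].

### API

Orientations are given as a rotation vector (axis times angle).
In Python, from workcell import robot gives the robot as it stands. The module is installed in compiled form; this text tells all that it offers.
- The arm moves only by the shell command python3 -m jog 'ROWS' [OPENING] [FORCE]. ROWS is JSON, a list of rows, each an object with "offset": the shift along the world's x, y, z in m, a list of three; "turn": the turn about the world's z in rad. A call has 1 to 8 rows; each row shifts and turns the commanded pose from where the row before left it; what a row does not reach is not made up. A row lasts 1/12 s, in which the tool goes at most 41.7 mm and 7.16 degrees, less where a joint would pass 70% of its speed; a pose out of reach is approached as far as the arm can. A call is refused whole if a number of a shift passes 0.0417 or a number of a turn 0.125, either way. A call with a gripper value outside its range is refused whole. OPENING is the closure, from -1 (fully open) to 1 (shut), so that 0 is half open, set as the call begins (- or left out, the last holds). The fingers move at their own pace and stop on an object; FORCE is the grip in N (left out, the last holds). Time passes only in rows, so rows that do not move let the fingers close. It gives the time, the measured TCP pose, the force, the opening and the grip force at its end, in the units of the state.
- robot.read_state(): the state, without advancing time (a new reading comes with each control period).
- robot.grab_frame(name): name is "side" or "top"; returns the picture (384x512x3 uint8, red, green, blue); there is no depth.
- robot.camera_info(name): a dict with "mtx" (3x3 intrinsics, pixels), "T" (4x4, takes a point from camera to world coordinates). Camera axes: x right, y down, z forward; pixel columns grow to the right and rows downward; lengths in m; the calibration is good to about 2 mm. A picture is of the moment at which its call begins. camera_info takes no time and is no camera call.
- robot.sign_off(): hands the job in; it is judged then, once.
Trained networks look in the newest picture that a camera, given by its name, has taken for a name from the list of things; names that differ only in an ending like _2 or _b are one class to them, and where a whole thing is asked for, a point or a joint stands for the part that bears it (a point fixed in the world has none). Each returns a list of dicts, best first, with "confidence" (0 to 1); they miss things now and then, are a little off and sometimes report something else, mostly with a low value. They report only what shows in the picture. A call takes as long as a camera call. They do not tell look-alikes from the thing itself.
- robot.find_in(target, camera): "extent" ([left, top, width, height] in pixels, round what is visible of it).
- robot.cut_out(target, camera): "mask" (384x512 bool, what is visible of it) and "extent" ([left, top, width, height] in pixels, round what is visible of it).
The state is a dict: "clock": time; "joint_pos": joint angles; "joint_velocities": joint speeds; "joint_torque": joint torques, N m; "eef_pos": TCP position; "tcp_rot": TCP orientation; "wrist_force": force on the tool from outside, world axes, zero at the start; "wrist_torque": the same for the moment, N m; "width": opening from 0.0 (shut) to 1.0 (fully open); "grip_force": force on a finger pad.
Only numpy, scipy, OpenCV 4.12 (cv2) and the standard library are available. Lean on these libraries where they do the work, as an engineer would, in place of code of your own. Each camera call takes 0.05 s, during which the arm holds its last target. There are 200 camera calls.

### The job

Take the square T-handled key out of its wooden stand and fit it into the square socket on top of the dough roller's gearbox; press only lightly while you turn it to find the socket's angle, and let it go fully home, upright, with its collar down on the socket. Then, without forcing anything, turn it clockwise (seen from above) until the spindle comes to its stop, and leave the key standing there, let go. Leave the other things on the bench where they are.

Things in the scene. Friction and masses are not known exactly. Their poses are not given: they have to be found in the camera images.
- key_bar (a point): Centre of the handle bar of the loose steel T-key (0.25 to 0.45 kg) standing upright in a hole of the wooden stand. x along the bar, z up along the shank. Bar 80 mm long (x), 14 thick (y), 18 high (z); grip its middle from above, fingers on the long sides (closing along y). Below it on the axis: 16 mm round neck down to 31 mm, 36 mm round collar from 31 to 41 mm.
- key_nose (a point): Lower end of the T-key, on its axis, 93 mm below key_bar. Square shank 16 x 16 mm, sides parallel to the key's x and y, from 41 to 81 mm below key_bar; then a round pilot nose of 15.6 mm diameter, 12 mm long, its last 6 mm tapered to 8 mm.
- socket (a point): Centre of the mouth of the square socket in the gearbox's turning spindle, 110 mm above the bench. Axes: the gearbox's, NOT the hole's. Hole 17 x 17 mm, 1.5 mm bevel, 30 mm deep, open below. The nose enters at any angle; then the square rests on the mouth until turned to match within about 3 degrees (four ways fit), and sinks 40 mm more. Home: collar on the mouth, key_bar 41 mm above here.
- stop_post (a point): Top of the stop post on the gearbox, 116 mm above the bench, 50 mm from the socket. The spindle turns clockwise from above (friction 0.15 N m, no spring; pressing hard drags it along) to a hard stop, where the hole's sides are parallel to the socket's x and y. It starts 0.4 to 1.15 rad counterclockwise of it (not measured; the nose on its rim points to -x at the stop). Over 40 N of contact between key and roller is forcing.
- roller: White and steel bench dough roller, fixed; origin under its socket at bench level. Gearbox 150 (x) x 130 (y) x 100 mm high around the origin; two rollers and an end plate run to 315 mm along +x, 100 mm high.
- stand: Fixed wooden block 60 (x) x 190 (y) x 56 mm high, origin at the centre of its underside, two upright round holes of 26 mm diameter at y = -65 and +65 mm: one holds the key, the other the pin, either way round. The key hangs by its collar, 52 mm deep: lift it straight up by more than 55 mm.
- pin: Loose steel pin with a round black knob (30 mm diameter, top 106 mm above the bench), hanging in the stand's other hole; leave alone. Origin at its foot.
- flour_can: Loose metal can, 70 mm diameter, 130 mm high; leave alone. Origin at its foot.
- bowl: Loose steel bowl, 150 mm diameter, 60 mm high; leave alone. Origin at its foot.
- jar: Loose glass jar, 60 mm diameter, 90 mm high; leave alone. Origin at its foot.
- scraper: Loose bench scraper lying flat, about 95 x 120 mm, 24 mm high; leave alone. Origin at its underside.
- pastry_brush: Loose pastry brush lying flat; leave alone.
- cup: Loose steel cup, 70 mm diameter, 80 mm high; leave alone. Origin at its foot.
There are look-alikes about, which are no part of the job. What is shaped like the part that bears key_bar but purple is not meant.

How it is judged:
By the outcome, as a careful person would: the job done as asked, in the order asked, and still so for the second after the job is handed in, with the robot touching nothing.
It also fails if it takes over 64 s, if anything falls off the work surface, if the arm or the gripper's body presses on something with over 40 N, if the wrist force passes 120 N, or if a joint passes its speed limit or range.

## Working session

There is one attempt and no reset: what is moved stays moved. The work goes in short steps, Python scripts to look and compute and a shell command to move; the robot and the scene stay as the last step left them, time stands still between calls to the robot, and variables do not carry over. Pictures are saved under pics/ and viewed, at most 10 in all, crops included, and the job is handed in when it is done.

```bash
mkdir -p pics; cat > h.py <<'E'
import numpy as np,cv2
from workcell import robot
def ray(cam,u,v,z):
    i=robot.camera_info(cam);K=np.array(i['mtx']);T=np.array(i['T'])
    d=T[:3,:3]@np.linalg.inv(K)@[u,v,1];o=T[:3,3]
    return o+d*(z-o[2])/d[2]
def proj(cam,p):
    i=robot.camera_info(cam);K=np.array(i['mtx']);T=np.array(i['T'])
    c=T[:3,:3].T@(np.array(p)-T[:3,3]);q=K@c;return q[:2]/q[2]
def save(cam,name,crop=None,s=1):
    f=robot.grab_frame(cam)
    if crop: l,t,w,h=crop;f=f[t:t+h,l:l+w]
    f=cv2.resize(f,None,fx=s,fy=s,interpolation=cv2.INTER_CUBIC)
    cv2.imwrite('pics/'+name,f[:,:,::-1])
E
python3 - <<'E'
from h import *
for c in('top','side'):
    save(c,c+'0.png',s=1.5)
    i=robot.camera_info(c);print(c,np.round(i['T'],3).tolist(),np.round(i['mtx'],1).tolist())
    for t in('key_bar','socket','stop_post','roller','stand','pin'):
        print(t,[(np.round(d['extent']).tolist(),round(d['confidence'],2)) for d in robot.find_in(t,c)])
print(robot.read_state())
E
```

```text
top [[0.001, -0.987, 0.158, 0.29], [-1.0, -0.001, -0.002, 0.006], [0.002, -0.158, -0.987, 1.612], [0.0, 0.0, 0.0, 1.0]] [[482.5, 0.0, 263.3], [0.0, 482.5, 188.0], [0.0, 0.0, 1.0]]
key_bar [([234.0, 153.0, 22.0, 15.0], 0.68), ([210.0, 189.0, 17.0, 21.0], 0.64), ([202.0, 224.0, 11.0, 27.0], 0.61), ([245.0, 214.0, 22.0, 20.0], 0.42)]
socket [([295.0, 72.0, 53.0, 124.0], 0.74)]
stop_post [([296.0, 74.0, 56.0, 125.0], 0.56)]
roller [([291.0, 76.0, 62.0, 121.0], 0.78), ([168.0, 180.0, 61.0, 34.0], 0.68)]
stand [([170.0, 182.0, 60.0, 34.0], 0.94)]
pin []
side [[-0.993, -0.076, 0.088, 0.424], [-0.117, 0.657, -0.745, 0.862], [-0.001, -0.75, -0.661, 0.855], [0.0, 0.0, 0.0, 1.0]] [[423.5, 0.0, 252.5], [0.0, 423.5, 187.0], [0.0, 0.0, 1.0]]
key_bar [([244.0, 217.0, 26.0, 28.0], 0.88), ([205.0, 187.0, 18.0, 38.0], 0.82), ([281.0, 189.0, 22.0, 36.0], 0.69), ([285.0, 234.0, 34.0, 32.0], 0.55)]
socket [([135.0, 128.0, 129.0, 52.0], 0.94)]
stop_post [([132.0, 127.0, 132.0, 51.0], 0.69)]
roller [([135.0, 131.0, 130.0, 48.0], 0.92), ([247.0, 211.0, 27.0, 32.0], 0.6), ([220.0, 227.0, 53.0, 79.0], 0.25)]
stand [([220.0, 225.0, 52.0, 81.0], 0.83)]
pin [([229.0, 256.0, 15.0, 28.0], 0.51)]
{'clock': 0.7, 'joint_pos': array([ 1.20631506e+00,  3.08039826e-01,  1.63379870e+00,  1.38574414e-06,
        1.19970754e+00, -6.96790264e-02]), 'joint_velocities': array([-0.00151994,  0.00093877,  0.00133678, -0.00038673, -0.00013322,
       -0.00087726]), 'joint_torque': array([ 3.51599883e-04, -4.15122771e+01, -2.77010912e+01, -2.90724975e-04,
        6.29187671e-04, -2.40364000e-05]), 'eef_pos': array([0.18161054, 0.59804166, 0.23131016]), 'tcp_rot': array([4.61398717e-01, 3.10751677e+00, 7.19022373e-05]), 'wrist_force': array([-0.06200108,  0.70742302, -0.40324034]), 'wrist_torque': array([ 0.02094154, -0.04723326, -0.03992479]), 'grip_force': 0.0, 'width': 1.0003466336822777}
```

View pics/top0.png

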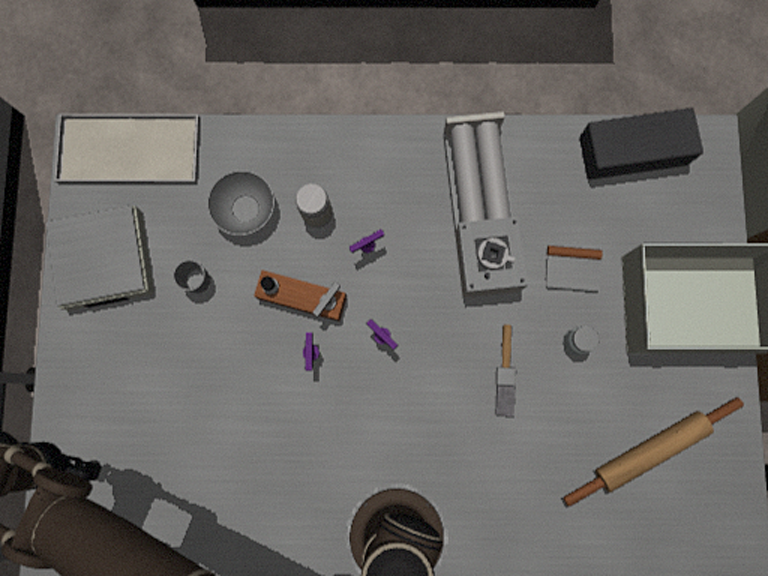

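View pics/side0.png

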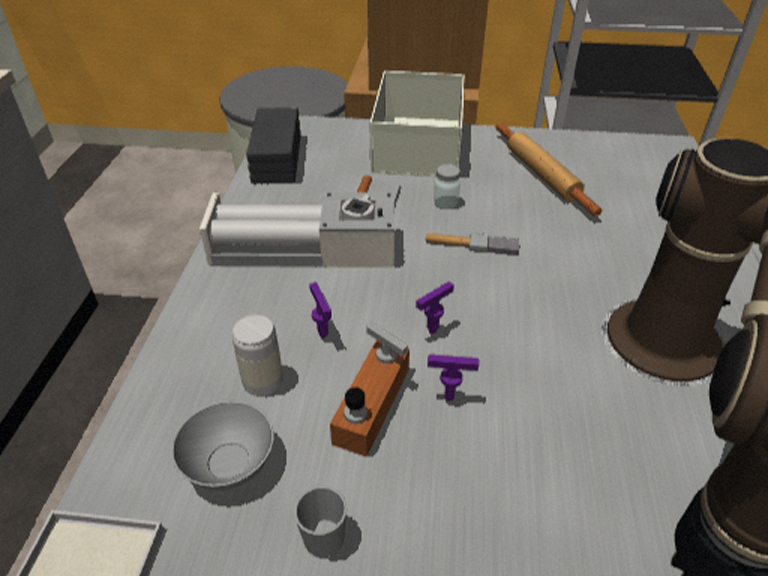

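The top view shows the stand at (200,198) in native pixels. Four things could be the T-key: one steel-grey at (218,199) standing in the stand, and three purple at (245,161), (254,223) and (207,234). The grey one fits, because it is steel and stands in the wooden stand, while purple ones are excluded. The gearbox socket is at about (329,169) top and (239,138) side. I'll confirm with one enlarged mosaic.

```bash
python3 - <<'E'
from h import *
fs={c:robot.grab_frame(c) for c in('top','side')}
def cr(c,l,t,w=66,h=50): return cv2.resize(fs[c][t:t+h,l:l+w],(396,300),interpolation=cv2.INTER_CUBIC)
m=np.vstack([np.hstack([cr('top',185,174),cr('top',296,144)]),np.hstack([cr('side',225,208),cr('side',206,115)])])
cv2.imwrite('pics/mos.png',m[:,:,::-1])
for c in fs:
    for d in robot.cut_out('key_bar',c):
        mk=d['mask'];ys,xs=np.nonzero(mk);col=fs[c][mk].mean(0)
        r=cv2.minAreaRect(np.c_[xs,ys].astype(np.float32))
        print(c,d['extent'],round(d['confidence'],2),col.round(),np.round(r[0],1),np.round(r[1],1),round(r[2],1))
        np.save(f'm_{c}_{int(xs.mean())}.npy',mk)
E
```

```text
top [234.0, 154.1, 20.1, 15.3] 0.74 [74. 40. 89.] [245.1 162.7] [10.3 23.7] 63.4
top [209.9, 190.3, 17.1, 18.6] 0.65 [108. 108. 108.] [218.8 200.3] [ 9.9 21.9] 45.0
top [244.9, 213.2, 20.3, 19.9] 0.49 [ 85.  48. 103.] [253.8 223.8] [24.7  9.9] 45.0
top [201.5, 221.9, 11.1, 27.6] 0.47 [ 82.  43. 100.] [206.5 234. ] [24.  9.] 90.0
side [207.7, 188.2, 13.9, 37.3] 0.88 [74. 34. 94.] [213.9 206.9] [36.3 12.3] 87.1
side [284.1, 237.2, 35.4, 28.0] 0.79 [71. 30. 91.] [303.9 246.1] [30.9 28.9] 62.4
side [244.0, 217.2, 27.9, 27.9] 0.63 [112. 110. 107.] [254.7 229.9] [31.  18.6] 36.9
```

View pics/mos.png

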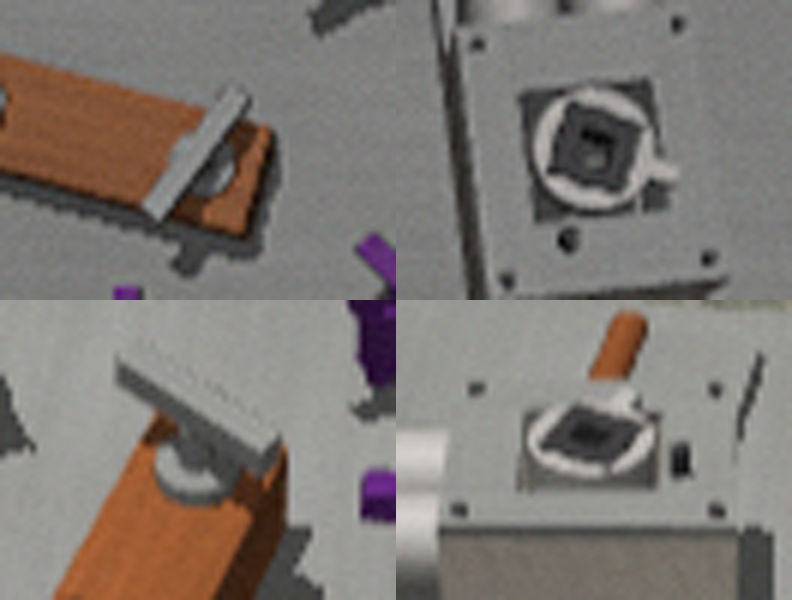

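The enlarged crops confirm the steel-grey key in the stand, with its bar from about (223,189) to (210,209) in the top view. The socket mouth is at about (329.5,168.5), and its rim nose points right and slightly down, about 65° counterclockwise of the gearbox's −x. Next I'll work out positions.

```bash
python3 - <<'E'
from h import *
T=lambda x,y,l,t:(l+x/6-.42,t+y/6-.42)
def R(c,p,z): return ray(c,*p,z)
# key bar top face ends: top & side
kt=[R('top',T(x,y,185,174),.106) for x,y in((240,91),(152,212))]
ks=[R('side',T(x,y-300,225,208),.106) for x,y in((129,350),(270,447))]
for n,k in(('top',kt),('side',ks)):
    d=k[0]-k[1];print('key',n,((k[0]+k[1])/2).round(4),'len',np.linalg.norm(d).round(4),'yaw',np.degrees(np.arctan2(d[1],d[0])).round(1))
for n,c,l,t,oy,ox,pts in(('top','top',296,144,0,396,((570,100),(643,127),(622,192),(550,165))),('side','side',206,115,300,396,((571,405),(646,432),(604,461),(540,448)))):
    P=np.array([R(c,T(x-ox,y-oy,l,t),.110) for x,y in pts]);e=P-np.roll(P,1,0)
    print('socket',n,P.mean(0).round(4),'edges',np.linalg.norm(e,axis=1).round(4),(np.degrees(np.arctan2(e[:,1],e[:,0]))%90).round(1))
# rim ellipse + nose
for n,(x,y) in dict(rimc=(590,147),nose=(670,172)).items(): print(n,R('top',T(x-396,y,296,144),.112).round(4))
print('rim side',R('side',T(592-396,140,206,115),.112).round(4),'nose side',R('side',T(628-396,98,206,115),.112).round(4))
# screws => gearbox axes at z=.1
S=[R('top',T(x-396,y,296,144),.1) for x,y in((477,44),(677,24),(708,258),(507,280))]
S2=[R('side',T(x-396,y-300,206,115),.1) for x,y in((476,389),(716,390),(717,507),(459,510))]
print('screws',np.round(S,3).tolist(),np.mean(S,0).round(4)); print(np.round(S2,3).tolist(),np.mean(S2,0).round(4))
for a,b in((3,0),(2,1)): d=S[a]*-1+S[b];print('gear x yaw',np.degrees(np.arctan2(d[1],d[0])))
for a,b in((1,0),(2,3)): d=S2[b]-S2[a];print('gear x yaw side',np.degrees(np.arctan2(d[1],d[0])))
from scipy.spatial.transform import Rotation as Q
print(Q.from_rotvec(robot.read_state()['tcp_rot']).as_matrix().round(3))
E
```

```text
key top [0.4965 0.1474 0.106 ] len 0.0784 yaw -35.2
key side [0.4962 0.1512 0.106 ] len 0.0785 yaw -37.0
socket top [ 0.5953 -0.2059  0.11  ] edges [0.0369 0.0411 0.037  0.0404] [72.2 69.2 71.2 69. ]
socket side [ 0.5952 -0.2019  0.11  ] edges [0.0414 0.0463 0.0331 0.0348] [76.1 64.6 57.4 77.5]
rimc [ 0.5943 -0.2023  0.112 ]
nose [ 0.5809 -0.2442  0.112 ]
rim side [ 0.5934 -0.1959  0.112 ] nose side [ 0.5801 -0.2358  0.112 ]
screws [[0.653, -0.145, 0.1], [0.664, -0.252, 0.1], [0.537, -0.265, 0.1], [0.525, -0.159, 0.1]] [ 0.5947 -0.2051  0.1   ]
[[0.664, -0.253, 0.1], [0.537, -0.266, 0.1], [0.526, -0.162, 0.1], [0.653, -0.145, 0.1]] [ 0.5951 -0.2066  0.1   ]
gear x yaw 6.258571311841127
gear x yaw 5.929987247257331
gear x yaw side 6.170249154445825
gear x yaw side 7.728758247808328
[[-0.957  0.291 -0.   ]
 [ 0.291  0.957 -0.   ]
 [ 0.    -0.    -1.   ]]
```

The target is the grey key: bar centre about (0.496, 0.149), yaw −36°. The socket is about (0.595, −0.2055), with gearbox yaw 6° and the hole at 70° (mod 90), so I fit the key at −20° and turn it −64°. Moving above the key.

```bash
python3 -m jog '[{"offset":[0.02,-0.028,0],"turn":-0.02},{"offset":[0.02,-0.028,0],"turn":-0.02},{"offset":[0.02,-0.028,0],"turn":-0.02},{"offset":[0.02,-0.028,0],"turn":-0.02},{"offset":[0.02,-0.028,0],"turn":-0.02},{"offset":[0.02,-0.028,0],"turn":-0.02},{"offset":[0.02,-0.028,0],"turn":-0.02},{"offset":[0.02,-0.028,0],"turn":-0.02}]' 0 40
python3 -m jog '[{"offset":[0.02,-0.028,0],"turn":-0.02},{"offset":[0.02,-0.028,0],"turn":-0.02},{"offset":[0.02,-0.028,0],"turn":-0.02},{"offset":[0.02,-0.028,0],"turn":-0.02},{"offset":[0.02,-0.028,0],"turn":-0.02},{"offset":[0.02,-0.028,0],"turn":-0.02},{"offset":[0.02,-0.028,0],"turn":-0.02},{"offset":[0,0,0],"turn":0}]'
python3 - <<'E'
from h import *
from scipy.spatial.transform import Rotation as Q
s=robot.read_state();m=Q.from_rotvec(s['tcp_rot']).as_matrix();print(s['eef_pos'],'y yaw',np.degrees(np.arctan2(m[1,1],m[0,1])))
E
```

```text
clock: 1.57
eef_pos: [0.3424, 0.3727, 0.2315]
tcp_rot: [0.709, 3.06, 0.001]
wrist_force: [0.7, 0.6, 0.9]
width: 0.5
grip_force: 0.0
clock: 2.23
eef_pos: [0.4851, 0.1736, 0.2319]
tcp_rot: [0.928, 2.997, -0.002]
wrist_force: [0.2, 0.4, -0.5]
width: 0.501
grip_force: 0.0
[0.48514705 0.17362453 0.23187544] y yaw 55.60768597851016
```

```bash
python3 -m jog '[{"offset":[0.0055,-0.0122,0],"turn":-0.015},{"offset":[0.0055,-0.0122,0],"turn":-0.015},{"offset":[0,0,-0.03],"turn":0},{"offset":[0,0,-0.03],"turn":0},{"offset":[0,0,-0.02],"turn":0},{"offset":[0,0,0],"turn":0},{"offset":[0,0,0],"turn":0}]'
python3 - <<'E'
from h import *
fs={c:robot.grab_frame(c) for c in('top','side')}
m=np.hstack([cv2.resize(fs[c][t:t+75,l:l+65],(390,450),interpolation=cv2.INTER_CUBIC) for c,l,t in(('top',185,165),('side',222,190))])
cv2.imwrite('pics/k.png',m[:,:,::-1])
E
```

```text
clock: 2.82
eef_pos: [0.4914, 0.1538, 0.1503]
tcp_rot: [-0.964, -2.987, 0.002]
wrist_force: [0.4, -0.1, 0.4]
width: 0.499
grip_force: 0.0
```

View pics/k.png

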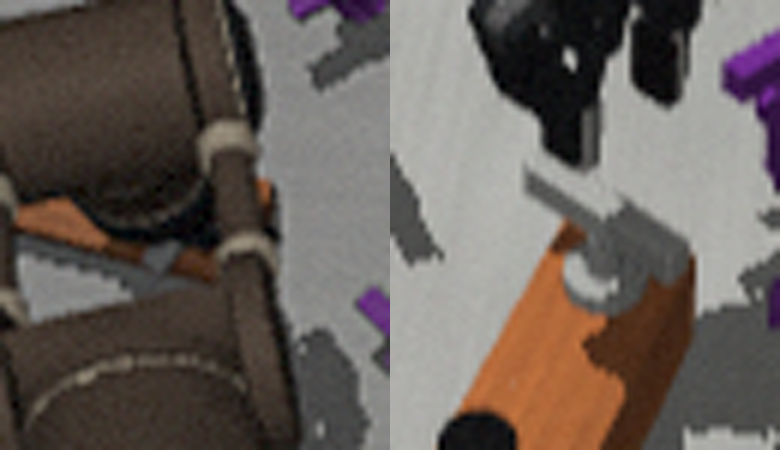

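The side view shows the fingers straddling the bar line above it, with finger tips near (580,150) and (670,95) and the bar from (530,170) to (690,260). It needs about 5 mm of correction along the bar, then I go down and grip.

```bash
python3 -m jog '[{"offset":[0.005,-0.005,0],"turn":0},{"offset":[0,0,-0.02],"turn":0},{"offset":[0,0,-0.02],"turn":0},{"offset":[0,0,-0.02],"turn":0},{"offset":[0,0,-0.012],"turn":0},{"offset":[0,0,0],"turn":0},{"offset":[0,0,0],"turn":0}]'
python3 -m jog '[{"offset":[0,0,0],"turn":0},{"offset":[0,0,0],"turn":0},{"offset":[0,0,0],"turn":0},{"offset":[0,0,0],"turn":0},{"offset":[0,0,0],"turn":0},{"offset":[0,0,0],"turn":0},{"offset":[0,0,0],"turn":0},{"offset":[0,0,0],"turn":0}]' 1 60
```

```text
clock: 3.5
eef_pos: [0.4981, 0.1486, 0.0797]
tcp_rot: [0.965, 2.989, 0.0]
wrist_force: [-0.3, 0.0, -0.2]
width: 0.502
grip_force: 0.0
clock: 4.17
eef_pos: [0.4988, 0.1486, 0.0809]
tcp_rot: [0.964, 2.988, 0.001]
wrist_force: [-0.4, -1.8, 7.3]
width: 0.15
grip_force: 60.7
```

```bash
python3 -m jog '[{"offset":[0,0,0.01],"turn":0},{"offset":[0,0,0.02],"turn":0},{"offset":[0,0,0.025],"turn":0},{"offset":[0,0,0.03],"turn":0},{"offset":[0,0,0.03],"turn":0},{"offset":[0,0,0.025],"turn":0},{"offset":[0,0,0],"turn":0},{"offset":[0,0,0],"turn":0}]'
python3 - <<'E'
from h import *
from scipy.spatial.transform import Rotation as Q
save('side','lift.png',(180,90,160,160),3.5)
s=robot.read_state();m=Q.from_rotvec(s['tcp_rot']).as_matrix();print(s['eef_pos'],'y yaw',np.degrees(np.arctan2(m[1,1],m[0,1])),s['wrist_force'])
E
```

```text
clock: 4.83
eef_pos: [0.4985, 0.149, 0.2208]
tcp_rot: [0.964, 2.987, 0.003]
wrist_force: [-0.0, -0.4, -3.1]
width: 0.152
grip_force: 59.8
[0.4968639  0.14862127 0.21875335] y yaw 54.20211317816812 [-0.94837894 -0.59986227 -3.93109055]
```

View pics/lift.png

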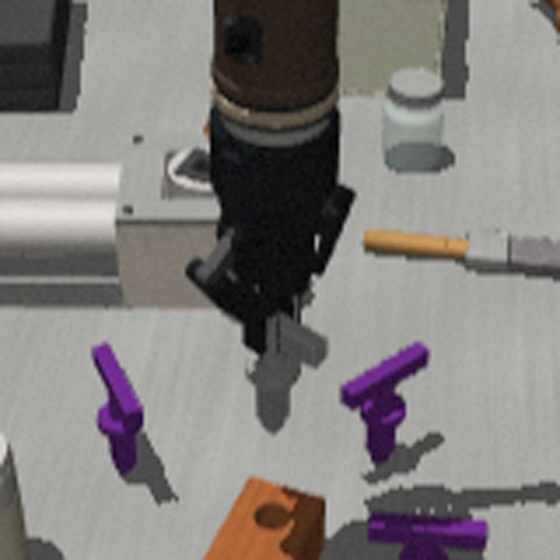

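The key is out of the stand and hangs upright, with its nose at about (258,213) in native side pixels; the stand hole is empty. Carrying it above the socket.

```bash
python3 -m jog '[{"offset":[0.005,-0.018,0.005],"turn":0.028},{"offset":[0.0098,-0.035,0.005],"turn":0.028},{"offset":[0.0098,-0.035,0],"turn":0.028},{"offset":[0.0098,-0.035,0],"turn":0.028},{"offset":[0.0098,-0.035,0],"turn":0.028},{"offset":[0.0098,-0.035,0],"turn":0.028},{"offset":[0.0098,-0.035,0],"turn":0.028},{"offset":[0.0098,-0.035,0],"turn":0.028}]'
python3 -m jog '[{"offset":[0.0098,-0.035,0],"turn":0.028},{"offset":[0.0098,-0.035,0],"turn":0.028},{"offset":[0.005,-0.018,0],"turn":0},{"offset":[0,0,0],"turn":0},{"offset":[0,0,0],"turn":0},{"offset":[0,0,0],"turn":0}]'
cat >> h.py <<'E'
from scipy.spatial.transform import Rotation as Q
def st():
    s=robot.read_state();m=Q.from_rotvec(s['tcp_rot']).as_matrix()
    print(s['eef_pos'].round(4),'yyaw %.1f'%np.degrees(np.arctan2(m[1,1],m[0,1])),'tilt',m[:2,2].round(3),'F',s['wrist_force'].round(1),'T',s['wrist_torque'].round(2),'w %.3f'%s['width'])
    return s
E
python3 - <<'E'
from h import *
save('side','sock.png',(200,60,110,110),5)
s=st();p=s['eef_pos']
print('nose expected px',proj('side',p+[0,0,-.076]),'bar',proj('side',p+[0,0,.017]),'socket',proj('side',[.595,-.2055,.11]))
E
```

```text
clock: 5.55
eef_pos: [0.5692, -0.1155, 0.2256]
tcp_rot: [-0.622, -3.073, -0.001]
wrist_force: [0.7, 0.8, -3.6]
width: 0.153
grip_force: 59.7
clock: 6.05
eef_pos: [0.594, -0.2011, 0.2263]
tcp_rot: [-0.538, -3.089, -0.003]
wrist_force: [-0.4, -0.5, -3.6]
width: 0.152
grip_force: 59.7
[ 0.5944 -0.2008  0.227 ] yyaw 70.3 tilt [-0.004  0.002] F [ 0.3  0.1 -2.7] T [-0.04 -0.01 -0.02] w 0.150
nose expected px [237.84251015 126.23510816] bar [237.05908505  98.7480455 ] socket [238.17529201 136.63899769]
```

View pics/sock.png

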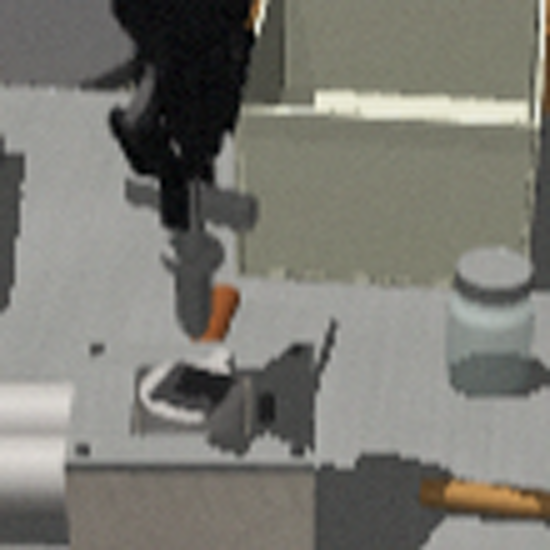

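The nose at (238.6,127) is in the same column as the socket mouth (238.6,137.4), and only y needs −4.5 mm. Lowering gently.

```bash
python3 -m jog '[{"offset":[0.0005,-0.0045,0],"turn":0},{"offset":[0,0,-0.015],"turn":0},{"offset":[0,0,-0.015],"turn":0},{"offset":[0,0,-0.008],"turn":0},{"offset":[0,0,-0.004],"turn":0},{"offset":[0,0,0],"turn":0},{"offset":[0,0,0],"turn":0}]'
python3 -m jog '[{"offset":[0,0,-0.003],"turn":0},{"offset":[0,0,-0.003],"turn":0},{"offset":[0,0,0],"turn":0}]'
python3 -c 'from h import *;st()'
```

```text
clock: 6.68
eef_pos: [0.5965, -0.2066, 0.1875]
tcp_rot: [0.538, 3.095, -0.0]
wrist_force: [0.5, -0.3, -2.8]
width: 0.15
grip_force: 59.7
clock: 6.93
eef_pos: [0.5968, -0.2067, 0.1815]
tcp_rot: [0.539, 3.094, 0.001]
wrist_force: [0.9, 1.1, -2.7]
width: 0.152
grip_force: 59.8
[ 0.5968 -0.2067  0.1815] yyaw 70.2 tilt [0.001 0.   ] F [ 0.9  1.1 -2.7] T [ 0.13 -0.19  0.  ] w 0.152
```

```bash
python3 -m jog '[{"offset":[0,0,-0.002],"turn":0},{"offset":[0,0,-0.002],"turn":0},{"offset":[0,0,0],"turn":0}]'
python3 -m jog '[{"offset":[0,0,-0.002],"turn":0},{"offset":[0,0,-0.001],"turn":0},{"offset":[0,0,0],"turn":0}]'
python3 -c 'from h import *;st()'
```

```text
clock: 7.18
eef_pos: [0.5967, -0.2063, 0.1771]
tcp_rot: [0.539, 3.094, 0.002]
wrist_force: [1.4, 1.4, -2.6]
width: 0.152
grip_force: 59.8
clock: 7.43
eef_pos: [0.5967, -0.2064, 0.1746]
tcp_rot: [0.539, 3.094, 0.002]
wrist_force: [0.5, 4.4, -0.2]
width: 0.149
grip_force: 60.1
[ 0.5967 -0.2064  0.1746] yyaw 70.2 tilt [0.001 0.001] F [ 0.5  4.4 -0.2] T [ 0.8  -0.32  0.02] w 0.149
```

```bash
python3 -m jog '[{"offset":[0,0.001,0],"turn":0},{"offset":[0,0,-0.001],"turn":0},{"offset":[0,0,0],"turn":0}]'
python3 -c 'from h import *;st()'
python3 -m jog '[{"offset":[0,0,-0.001],"turn":0},{"offset":[0,0,-0.001],"turn":0},{"offset":[0,0,0],"turn":0}]'
python3 -c 'from h import *;st()'
```

```text
clock: 7.68
eef_pos: [0.5963, -0.2057, 0.173]
tcp_rot: [0.539, 3.095, 0.0]
wrist_force: [0.7, 2.4, -1.9]
width: 0.148
grip_force: 59.8
[ 0.5963 -0.2057  0.173 ] yyaw 70.2 tilt [0. 0.] F [ 0.7  2.4 -1.9] T [ 0.56 -0.34 -0.01] w 0.148
clock: 7.93
eef_pos: [0.5962, -0.2057, 0.1708]
tcp_rot: [-0.539, -3.095, -0.0]
wrist_force: [1.6, 2.7, -2.0]
width: 0.151
grip_force: 59.7
[ 0.5962 -0.2057  0.1708] yyaw 70.2 tilt [-0.  0.] F [ 1.6  2.7 -2. ] T [ 0.61 -0.4   0.04] w 0.151
```

```bash
python3 -m jog '[{"offset":[0.0003,0.0007,-0.001],"turn":0},{"offset":[0,0,-0.001],"turn":0},{"offset":[0,0,0],"turn":0}]'
python3 -c 'from h import *;st()'
python3 -m jog '[{"offset":[0,0,-0.001],"turn":0},{"offset":[0,0,-0.001],"turn":0},{"offset":[0,0,0],"turn":0}]'
python3 -c 'from h import *;st()'
```

```text
clock: 8.18
eef_pos: [0.5963, -0.2055, 0.1688]
tcp_rot: [-0.539, -3.094, 0.001]
wrist_force: [1.6, 0.6, -3.0]
width: 0.152
grip_force: 59.7
[ 0.5963 -0.2055  0.1688] yyaw 70.3 tilt [-0.001 -0.001] F [ 1.6  0.6 -3. ] T [ 0.26 -0.3   0.01] w 0.152
clock: 8.43
eef_pos: [0.5964, -0.2055, 0.1669]
tcp_rot: [-0.539, -3.095, 0.001]
wrist_force: [1.1, 0.2, -3.9]
width: 0.15
grip_force: 59.6
[ 0.5964 -0.2055  0.1669] yyaw 70.2 tilt [-0. -0.] F [ 1.1  0.2 -3.9] T [ 0.2  -0.23 -0.02] w 0.150
```

No resistance 7 mm past the resting height, so the square is going in. I'll keep going gently.

```bash
python3 -m jog '[{"offset":[0,0,-0.003],"turn":0},{"offset":[0,0,-0.003],"turn":0},{"offset":[0,0,-0.003],"turn":0},{"offset":[0,0,0],"turn":0}]'
python3 -c 'from h import *;st()'
python3 -m jog '[{"offset":[0,0,-0.003],"turn":0},{"offset":[0,0,-0.003],"turn":0},{"offset":[0,0,-0.003],"turn":0},{"offset":[0,0,0],"turn":0}]'
python3 -c 'from h import *;st()'
```

```text
clock: 8.77
eef_pos: [0.5963, -0.2053, 0.1573]
tcp_rot: [-0.539, -3.095, 0.001]
wrist_force: [1.3, 0.0, -4.5]
width: 0.156
grip_force: 59.6
[ 0.5963 -0.2053  0.1573] yyaw 70.3 tilt [-0.001 -0.   ] F [ 1.3  0.  -4.5] T [ 0.01 -0.27 -0.01] w 0.156
clock: 9.1
eef_pos: [0.5964, -0.2053, 0.1484]
tcp_rot: [-0.539, -3.095, 0.0]
wrist_force: [1.9, -0.3, -3.3]
width: 0.15
grip_force: 59.6
[ 0.5964 -0.2053  0.1484] yyaw 70.2 tilt [-0. -0.] F [ 1.9 -0.3 -3.3] T [-0.05 -0.2   0.03] w 0.150
```

```bash
python3 -m jog '[{"offset":[0,0,-0.003],"turn":0},{"offset":[0,0,-0.003],"turn":0},{"offset":[0,0,-0.002],"turn":0},{"offset":[0,0,0],"turn":0}]'
python3 -c 'from h import *;st()'
python3 -m jog '[{"offset":[0,0,-0.001],"turn":0},{"offset":[0,0,-0.001],"turn":0},{"offset":[0,0,0],"turn":0}]'
python3 -c 'from h import *;st()'
python3 -m jog '[{"offset":[0,0,-0.001],"turn":0},{"offset":[0,0,-0.001],"turn":0},{"offset":[0,0,0],"turn":0}]'
python3 -c 'from h import *;st()'
```

```text
clock: 9.43
eef_pos: [0.5965, -0.2051, 0.1407]
tcp_rot: [-0.539, -3.095, -0.0]
wrist_force: [1.5, -0.4, -3.2]
width: 0.152
grip_force: 59.7
[ 0.5965 -0.2051  0.1407] yyaw 70.2 tilt [-0.  0.] F [ 1.5 -0.4 -3.2] T [-0.02 -0.17 -0.  ] w 0.152
clock: 9.68
eef_pos: [0.5965, -0.2051, 0.1391]
tcp_rot: [-0.539, -3.095, -0.0]
wrist_force: [0.9, 0.1, -4.2]
width: 0.152
grip_force: 59.7
[ 0.5965 -0.2051  0.1391] yyaw 70.2 tilt [-0.  0.] F [ 0.9  0.1 -4.2] T [-0.03 -0.1   0.05] w 0.152
clock: 9.93
eef_pos: [0.5965, -0.2051, 0.1371]
tcp_rot: [-0.539, -3.095, -0.0]
wrist_force: [0.4, 0.3, -2.8]
width: 0.153
grip_force: 59.7
[ 0.5965 -0.2051  0.1371] yyaw 70.2 tilt [-0.  0.] F [ 0.4  0.3 -2.8] T [-0.02 -0.06  0.  ] w 0.153
```

Expected home is about TCP z 0.134, so I descend in 1 mm steps until contact.

```bash
for i in 1; do python3 -m jog '[{"offset":[0,0,-0.001],"turn":0},{"offset":[0,0,-0.001],"turn":0},{"offset":[0,0,0],"turn":0}]'; done
python3 -m jog '[{"offset":[0,0,-0.001],"turn":0},{"offset":[0,0,0],"turn":0}]'
python3 -m jog '[{"offset":[0,0,-0.0005],"turn":0},{"offset":[0,0,0],"turn":0}]'
python3 -c 'from h import *;st()'
```

```text
clock: 10.18
eef_pos: [0.5965, -0.2051, 0.135]
tcp_rot: [-0.539, -3.095, -0.0]
wrist_force: [0.1, -0.5, -3.2]
width: 0.152
grip_force: 59.7
clock: 10.35
eef_pos: [0.5967, -0.2052, 0.1349]
tcp_rot: [-0.539, -3.095, -0.0]
wrist_force: [-1.5, 0.0, 0.9]
width: 0.153
grip_force: 60.3
clock: 10.52
eef_pos: [0.5967, -0.2052, 0.1349]
tcp_rot: [0.539, 3.095, -0.0]
wrist_force: [-3.1, 1.7, 4.9]
width: 0.154
grip_force: 60.8
[ 0.5967 -0.2052  0.1349] yyaw 70.2 tilt [ 0. -0.] F [-3.1  1.7  4.9] T [0.29 0.5  0.04] w 0.154
```

Collar contact shows as the force rising from −3 to +5 N at TCP z 0.135, so the key is home. I unload slightly and turn clockwise.

```bash
python3 -m jog '[{"offset":[0,0,0.0006],"turn":0},{"offset":[0,0,0],"turn":-0.03},{"offset":[0,0,0],"turn":-0.03},{"offset":[0,0,0],"turn":-0.03},{"offset":[0,0,0],"turn":-0.03},{"offset":[0,0,0],"turn":0}]'
python3 -c 'from h import *;st()'
python3 -m jog '[{"offset":[0,0,0],"turn":-0.03},{"offset":[0,0,0],"turn":-0.03},{"offset":[0,0,0],"turn":-0.03},{"offset":[0,0,0],"turn":-0.03},{"offset":[0,0,0],"turn":0}]'
python3 -c 'from h import *;st()'
```

```text
clock: 11.02
eef_pos: [0.597, -0.2054, 0.1349]
tcp_rot: [0.724, 3.056, -0.0]
wrist_force: [-1.5, -0.6, 3.2]
width: 0.155
grip_force: 60.6
[ 0.597  -0.2054  0.1349] yyaw 63.4 tilt [ 0.001 -0.001] F [-1.5 -0.6  3.2] T [0.19 0.33 0.01] w 0.155
clock: 11.43
eef_pos: [0.597, -0.2055, 0.1349]
tcp_rot: [0.905, 3.007, -0.001]
wrist_force: [-1.7, -0.1, 3.2]
width: 0.154
grip_force: 60.7
[ 0.597  -0.2055  0.1349] yyaw 56.5 tilt [ 0.001 -0.001] F [-1.7 -0.1  3.2] T [0.07 0.33 0.08] w 0.154
```

```bash
python3 -m jog '[{"offset":[0,0,0],"turn":-0.03},{"offset":[0,0,0],"turn":-0.03},{"offset":[0,0,0],"turn":-0.03},{"offset":[0,0,0],"turn":-0.03},{"offset":[0,0,0],"turn":-0.03},{"offset":[0,0,0],"turn":-0.03},{"offset":[0,0,0],"turn":0}]'
python3 -c 'from h import *;st()'
python3 -m jog '[{"offset":[0,0,0],"turn":-0.03},{"offset":[0,0,0],"turn":-0.03},{"offset":[0,0,0],"turn":-0.03},{"offset":[0,0,0],"turn":-0.03},{"offset":[0,0,0],"turn":-0.03},{"offset":[0,0,0],"turn":-0.03},{"offset":[0,0,0],"turn":0}]'
python3 -c 'from h import *;st()'
```

```text
clock: 12.02
eef_pos: [0.5969, -0.2057, 0.1349]
tcp_rot: [1.171, 2.914, -0.001]
wrist_force: [-1.7, -1.2, 4.3]
width: 0.151
grip_force: 60.8
[ 0.5969 -0.2057  0.1349] yyaw 46.2 tilt [ 0.001 -0.001] F [-1.7 -1.2  4.3] T [-0.02  0.38  0.05] w 0.151
clock: 12.6
eef_pos: [0.5967, -0.2058, 0.1349]
tcp_rot: [1.427, 2.798, -0.001]
wrist_force: [-2.9, -1.2, 5.1]
width: 0.151
grip_force: 60.9
[ 0.5967 -0.2058  0.1349] yyaw 35.9 tilt [ 0.    -0.001] F [-2.9 -1.2  5.1] T [-0.09  0.5   0.03] w 0.151
```

```bash
python3 -m jog '[{"offset":[0,0,0.0003],"turn":-0.03},{"offset":[0,0,0],"turn":-0.03},{"offset":[0,0,0],"turn":-0.03},{"offset":[0,0,0],"turn":-0.03},{"offset":[0,0,0],"turn":-0.03},{"offset":[0,0,0],"turn":-0.03},{"offset":[0,0,0],"turn":0}]'
python3 -c 'from h import *;st()'
python3 -m jog '[{"offset":[0,0,0],"turn":-0.03},{"offset":[0,0,0],"turn":-0.03},{"offset":[0,0,0],"turn":-0.03},{"offset":[0,0,0],"turn":-0.03},{"offset":[0,0,0],"turn":-0.03},{"offset":[0,0,0],"turn":0}]'
python3 -c 'from h import *;st()'
```

```text
clock: 13.18
eef_pos: [0.5966, -0.2059, 0.1349]
tcp_rot: [1.673, 2.658, -0.002]
wrist_force: [-3.4, -1.8, 4.6]
width: 0.148
grip_force: 60.8
[ 0.5966 -0.2059  0.1349] yyaw 25.6 tilt [-0.    -0.001] F [-3.4 -1.8  4.6] T [-0.29  0.51  0.07] w 0.148
clock: 13.68
eef_pos: [0.5964, -0.206, 0.1349]
tcp_rot: [1.867, 2.526, -0.002]
wrist_force: [-2.9, -2.9, 4.1]
width: 0.149
grip_force: 60.8
[ 0.5964 -0.206   0.1349] yyaw 17.1 tilt [-0.    -0.001] F [-2.9 -2.9  4.1] T [-0.41  0.59  0.01] w 0.149
```

```bash
python3 -m jog '[{"offset":[0,0,0],"turn":-0.03},{"offset":[0,0,0],"turn":-0.03},{"offset":[0,0,0],"turn":-0.03},{"offset":[0,0,0],"turn":0}]'
python3 -c 'from h import *;st()'
python3 -m jog '[{"offset":[0,0,0],"turn":-0.02},{"offset":[0,0,0],"turn":-0.02},{"offset":[0,0,0],"turn":0}]'
python3 - <<'E'
from h import *
st()
fs={c:robot.grab_frame(c) for c in('top','side')}
m=np.hstack([cv2.resize(fs[c][t:t+75,l:l+65],(390,450),interpolation=cv2.INTER_CUBIC) for c,l,t in(('top',296,135),('side',205,90))])
cv2.imwrite('pics/t.png',m[:,:,::-1])
E
```

```text
clock: 14.02
eef_pos: [0.5963, -0.206, 0.1349]
tcp_rot: [1.979, 2.439, -0.002]
wrist_force: [-4.3, -3.9, 5.6]
width: 0.149
grip_force: 60.9
[ 0.5963 -0.206   0.1349] yyaw 11.9 tilt [-0.001 -0.001] F [-4.3 -3.9  5.6] T [-0.37  0.63  0.03] w 0.149
clock: 14.27
eef_pos: [0.5963, -0.206, 0.1349]
tcp_rot: [2.027, 2.4, -0.002]
wrist_force: [-3.5, -2.4, 5.2]
width: 0.148
grip_force: 60.9
[ 0.5963 -0.206   0.1349] yyaw 9.6 tilt [-0.001 -0.001] F [-3.5 -2.4  5.2] T [-0.37  0.67  0.08] w 0.148
```

View pics/t.png

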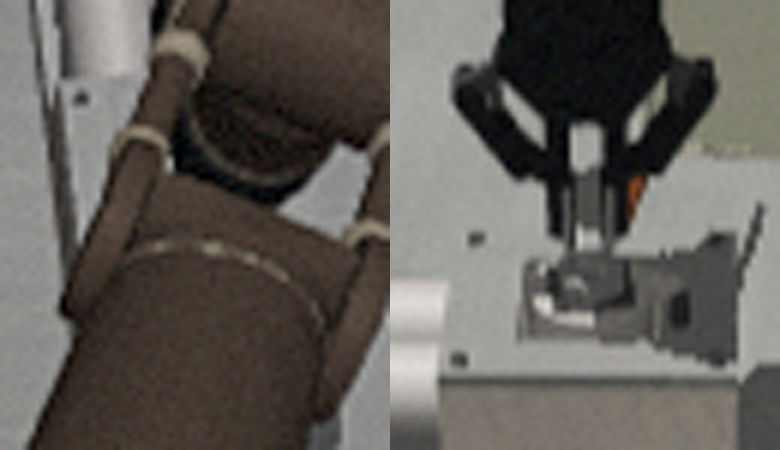

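The side view shows the bar end-on at (590,190) and the collar down on the socket at about (585,280), in shadow; the key is nearly at the stop angle. I continue in small steps until the torque rises.

```bash
python3 -m jog '[{"offset":[0,0,0],"turn":-0.02},{"offset":[0,0,0],"turn":-0.02},{"offset":[0,0,0],"turn":0}]'
python3 -c 'from h import *;st()'
python3 -m jog '[{"offset":[0,0,0],"turn":-0.02},{"offset":[0,0,0],"turn":0}]'
python3 -c 'from h import *;st()'
python3 -m jog '[{"offset":[0,0,0],"turn":-0.02},{"offset":[0,0,0],"turn":0}]'
python3 -c 'from h import *;st()'
```

```text
clock: 14.62
eef_pos: [0.5962, -0.206, 0.1349]
tcp_rot: [2.075, 2.359, -0.002]
wrist_force: [-4.3, -3.2, 5.7]
width: 0.153
grip_force: 60.9
[ 0.5962 -0.206   0.1349] yyaw 7.3 tilt [-0.001 -0.001] F [-4.3 -3.2  5.7] T [-0.41  0.64  0.1 ] w 0.153
clock: 14.78
eef_pos: [0.5962, -0.206, 0.1349]
tcp_rot: [2.098, 2.338, -0.002]
wrist_force: [-3.7, -3.0, 5.2]
width: 0.148
grip_force: 61.0
[ 0.5962 -0.206   0.1349] yyaw 6.2 tilt [-0.001 -0.001] F [-3.7 -3.   5.2] T [-0.4   0.71  0.04] w 0.148
clock: 14.95
eef_pos: [0.5961, -0.206, 0.1349]
tcp_rot: [2.121, 2.317, -0.003]
wrist_force: [-4.7, -1.9, 5.3]
width: 0.151
grip_force: 61.0
[ 0.5961 -0.206   0.1349] yyaw 5.0 tilt [-0.001 -0.001] F [-4.7 -1.9  5.3] T [-0.4   0.71  0.04] w 0.151
```

```bash
python3 -m jog '[{"offset":[0,0,0],"turn":-0.015},{"offset":[0,0,0],"turn":0}]'
python3 -c 'from h import *;st()'
python3 -m jog '[{"offset":[0,0,0],"turn":-0.015},{"offset":[0,0,0],"turn":0}]'
python3 -c 'from h import *;st()'
python3 -m jog '[{"offset":[0,0,0],"turn":-0.015},{"offset":[0,0,0],"turn":0}]'
python3 -c 'from h import *;st()'
```

```text
clock: 15.12
eef_pos: [0.5962, -0.206, 0.1349]
tcp_rot: [2.138, 2.301, -0.003]
wrist_force: [-4.4, -2.1, 5.0]
width: 0.155
grip_force: 61.0
[ 0.5962 -0.206   0.1349] yyaw 4.2 tilt [-0.001 -0.001] F [-4.4 -2.1  5. ] T [-0.41  0.7   0.06] w 0.155
clock: 15.28
eef_pos: [0.5961, -0.206, 0.1349]
tcp_rot: [2.156, 2.285, -0.003]
wrist_force: [-4.4, -2.1, 5.6]
width: 0.148
grip_force: 61.0
[ 0.5961 -0.206   0.1349] yyaw 3.3 tilt [-0.001 -0.001] F [-4.4 -2.1  5.6] T [-0.48  0.69  0.07] w 0.148
clock: 15.45
eef_pos: [0.5961, -0.2061, 0.1349]
tcp_rot: [2.173, 2.269, -0.003]
wrist_force: [-5.2, -2.8, 5.3]
width: 0.152
grip_force: 61.0
[ 0.5961 -0.2061  0.1349] yyaw 2.5 tilt [-0.001 -0.001] F [-5.2 -2.8  5.3] T [-0.4   0.71  0.12] w 0.152
```

```bash
python3 -m jog '[{"offset":[0,0,0],"turn":-0.012},{"offset":[0,0,0],"turn":0}]'
python3 -c 'from h import *;st()'
python3 -m jog '[{"offset":[0,0,0],"turn":-0.012},{"offset":[0,0,0],"turn":0}]'
python3 -c 'from h import *;st()'
python3 -m jog '[{"offset":[0,0,0],"turn":-0.012},{"offset":[0,0,0],"turn":0}]'
python3 -c 'from h import *;st()'
```

```text
clock: 15.62
eef_pos: [0.5961, -0.206, 0.1349]
tcp_rot: [2.186, 2.256, -0.003]
wrist_force: [-4.5, -2.3, 5.5]
width: 0.149
grip_force: 61.0
[ 0.5961 -0.206   0.1349] yyaw 1.8 tilt [-0.001 -0.001] F [-4.5 -2.3  5.5] T [-0.45  0.74  0.08] w 0.149
clock: 15.78
eef_pos: [0.5961, -0.206, 0.1349]
tcp_rot: [2.199, 2.243, -0.003]
wrist_force: [-4.5, -2.7, 6.3]
width: 0.153
grip_force: 61.2
[ 0.5961 -0.206   0.1349] yyaw 1.1 tilt [-0.001 -0.001] F [-4.5 -2.7  6.3] T [-0.44  0.74  0.18] w 0.153
clock: 15.95
eef_pos: [0.5961, -0.2059, 0.1349]
tcp_rot: [2.212, 2.231, -0.003]
wrist_force: [-4.9, -2.1, 4.6]
width: 0.154
grip_force: 62.1
[ 0.5961 -0.2059  0.1349] yyaw 0.5 tilt [-0.001 -0.001] F [-4.9 -2.1  4.6] T [-0.47  0.67  0.35] w 0.154
```

The torque rises steadily (0.08, 0.18, 0.35 N m) with no further motion needed: that's the hard stop. I relax the load and release.

```bash
python3 -m jog '[{"offset":[-0.0007,-0.0003,0.0003],"turn":0.012},{"offset":[0,0,0],"turn":0},{"offset":[0,0,0],"turn":0}]'
python3 -c 'from h import *;st()'
python3 -m jog '[{"offset":[0,0,0],"turn":0},{"offset":[0,0,0],"turn":0},{"offset":[0,0,0],"turn":0},{"offset":[0,0,0],"turn":0},{"offset":[0,0,0],"turn":0},{"offset":[0,0,0],"turn":0}]' 0.2 20
python3 -m jog '[{"offset":[0,0,0.005],"turn":0},{"offset":[0,0,0.01],"turn":0},{"offset":[0,0,0.03],"turn":0},{"offset":[0,0,0.03],"turn":0},{"offset":[0,0,0.03],"turn":0},{"offset":[0,0,0.03],"turn":0},{"offset":[0,0,0.03],"turn":0},{"offset":[0,0,0],"turn":0}]'
python3 -m jog '[{"offset":[-0.02,0.03,0],"turn":0},{"offset":[-0.02,0.03,0],"turn":0},{"offset":[-0.02,0.03,0],"turn":0},{"offset":[-0.02,0.03,0],"turn":0},{"offset":[-0.02,0.03,0],"turn":0},{"offset":[-0.02,0.03,0],"turn":0},{"offset":[-0.02,0.03,0],"turn":0},{"offset":[0,0,0],"turn":0}]'
python3 - <<'E'
from h import *
st()
fs={c:robot.grab_frame(c) for c in('top','side')}
m=np.hstack([cv2.resize(fs[c][t:t+75,l:l+65],(390,450),interpolation=cv2.INTER_CUBIC) for c,l,t in(('top',296,135),('side',205,90))])
cv2.imwrite('pics/end.png',m[:,:,::-1])
E
```

```text
clock: 16.2
eef_pos: [0.596, -0.206, 0.1349]
tcp_rot: [2.2, 2.241, -0.001]
wrist_force: [-1.7, -2.9, 3.0]
width: 0.152
grip_force: 60.8
[ 0.596  -0.206   0.1349] yyaw 1.0 tilt [ 0.    -0.001] F [-1.7 -2.9  3. ] T [-0.5   0.36  0.21] w 0.152
clock: 16.7
eef_pos: [0.596, -0.2052, 0.1348]
tcp_rot: [-2.202, -2.24, -0.0]
wrist_force: [0.1, -0.7, 0.3]
width: 0.401
grip_force: 0.0
clock: 17.37
eef_pos: [0.5999, -0.2071, 0.31]
tcp_rot: [2.192, 2.23, 0.009]
wrist_force: [0.7, 0.0, 1.5]
width: 0.399
grip_force: 0.0
clock: 18.03
eef_pos: [0.4523, 0.0087, 0.3003]
tcp_rot: [-2.196, -2.242, -0.002]
wrist_force: [-0.5, 0.4, 0.5]
width: 0.4
grip_force: 0.0
[0.4523 0.0087 0.3003] yyaw 1.2 tilt [-0.002  0.003] F [-0.5  0.4  0.5] T [-0.01  0.02 -0.02] w 0.400
```

View pics/end.png

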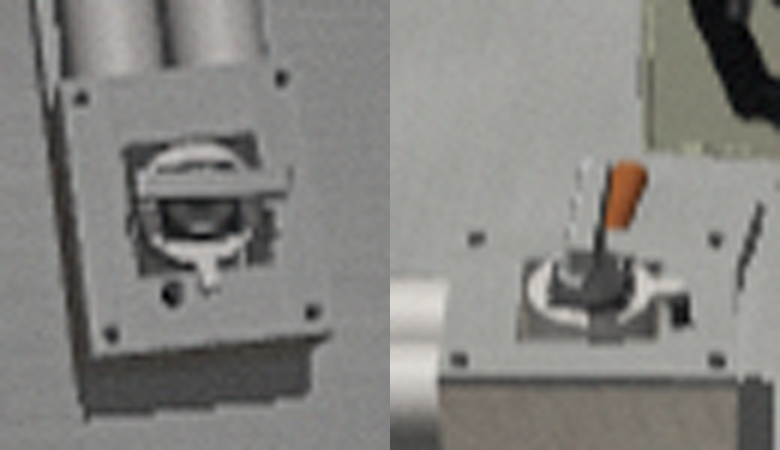

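The key stands in the socket, let go. The rim nose points to −x of the gearbox at (208,280) in the top crop, within about 3°. One quick numeric check of its height before handing in.

```bash
python3 - <<'E'
from h import *
b=np.array([.596,-.2055,.160])
a=np.radians(1-90)
for c,l,t,o in(('top',296,135,0),('side',205,90,390)):
    for s in(-.04,.04):
        p=proj(c,b+s*np.array([np.cos(a),np.sin(a),0]));print(c,((p+.5-[l,t])*6+[o,0]).round())
for c in('top','side'):print([(d['extent'],round(d['confidence'],2)) for d in robot.find_in('pin',c)+robot.find_in('flour_can',c)])
E
```

```text
top [135. 181.]
top [291. 178.]
side [577. 244.]
side [598. 157.]
[([176.0, 182.1, 11.0, 15.3], 0.47), ([194.5, 121.2, 27.0, 30.0], 0.82)]
[([232.6, 257.9, 12.7, 24.9], 0.72), ([154.2, 213.6, 36.4, 52.5], 0.81)]
```

The predicted bar ends for a home, upright key match the picture.

```bash
python3 -c 'from workcell import robot;print(robot.sign_off())'
```

```text
the job is handed in; nothing more can be done
None
```

The job is handed in: the steel T-key is home and upright in the gearbox socket, turned clockwise until the torque rose at the stop (rim nose within about 3° of −x), and let go; I moved nothing else on the bench.

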